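# Slide the cover plate onto the jig's hidden pin and hold it home

## Task

Pick up the loose cover plate by its handle, feed its slotted end under the bridge of the alignment jig and slide it in on top of the hidden locating pin until its slot drops over the pin. Then press the plate fully down onto the jig, against the sprung rails, and finish while still gripping the handle and holding the plate pressed flat and home. Leave the loupe, the lens cap and the prism coupler where they are.

Things in the scene. Friction and masses are not known exactly. Their poses are not given: they have to be found in the camera images.
- jig: Fixed alignment jig: dark steel base block 150 x 100 x 20 mm (x, y, z), top face z = 20 mm. Origin: centre of its underside, on the bench; x points from its open front to its rear, z up; turned up to 20 degrees, so read its yaw. A flat bridge (top at z = 58 mm) covers it from jig x = -11 to +45 mm. A back stop 16 mm high has its face at x = +65 mm.
- tunnel_mouth (a point): Centre of the front opening of the tunnel under the jig's bridge (jig x = -11, z = 35 mm); axes as the jig's. The tunnel is 72 mm wide and 30 mm high (z = 20 to 50 mm), with small flared lead-ins 12 mm high at its front. The plate enters only here, from the front, its underside between z = 29 mm (pin's top) and 42 mm, and cannot go down while its solid part is over the pin.
- pin_zone (a point): Point on the base's top face (jig x = +15, y = 0, z = 20 mm), under the bridge; axes as the jig's. The hidden, fixed, upright steel pin stands on the jig's centre line at most 12 mm in front of or behind this point; where exactly changes each time and is not given: find it by feel. Pin: 10 mm in diameter, 9 mm tall (top z = 29 mm), upper half tapered to about 4 mm.
- rails (a joint): The jig's two sprung steel rails, moving together: each 112 mm long along jig x, 10 mm wide, at y = +-24 mm, standing 4 mm above the base's top face. Value in m pressed down: 0 = up, 0.004 = flush with the base's top face (plate fully home), stop at 0.005. Springs: about 4 N to start moving, about 9 N at 0.004.
- plate_handle (a point): Centre of the black block handle (16 x 44 x 36 mm: x, y, z) of the loose cover plate, which starts flat on the bench; 26 mm above the plate's underside, 18 mm above its top face. Axes: x from the handle end to the slotted rear end, z up. Plate: aluminium, 120 x 64 x 8 mm, 0.2 to 0.33 kg, reaching 24 mm in front of this point and 96 mm behind it. Grip across the 16 mm.
- plate_slot (a point): Centre, at the plate's underside, of the through slot that fits over the pin: 12.5 mm along plate x, 25 mm along y; 62 mm behind the handle's centre, 34 mm before the plate's rear edge. z of this point: 20 mm with the plate home, 24 mm lying on the unpressed rails, 29 mm riding on the pin's top. Axes as the plate's.
- loupe_mid (a point): Bystander: black standing loupe, 37 mm across, 40 mm high; point on its axis half-way up.
- lens_cap_b_mid (a point): Bystander: black round lens cap, 40 mm across, 11 mm high; point at its centre.
- prism_coupler_mid (a point): Bystander: black prism coupler, about 105 x 132 x 53 mm, left of the jig; point 20 mm above the bench at its middle.

How it is judged:
On the way, in this order (a step that is already met when the one before it is completed fails the run):
1. the plate is picked up off the bench (height (world z) of plate_handle above 0.055 m), for 0.1 s.
2. the slotted end is under the bridge, above the pin's height (x of plate_slot in the frame of jig between -0.025 and 0.04 m and z of plate_slot in the frame of jig between 0.0268 and 0.046 m), for 0.1 s.
3. the slot has dropped over the pin (x of plate_slot in the frame of jig between -0.001 and 0.031 m and z of plate_slot in the frame of jig below 0.0262 m), for 0.1 s.
At the end, for the whole second after the job is handed in: Slot over the pin (jig x -1 to +31 mm, within 8 mm of the centre line), plate underside at the slot within 1.6 mm of the base top and within 0.03 rad of level, rails pressed more than 3 mm, fingers still holding the plate (over 2 N), through the last second (x of plate_slot in the frame of jig between -0.001 and 0.031 m and y of plate_slot in the frame of jig between -0.008 and 0.008 m and z of plate_slot in the frame of jig below 0.0216 m and angle between plate_slot's own z axis and vertical below 0.03 rad and value of joint rails above 0.003 m and contact force between the fingers and plate above 2 N); the arm keeps its last pose, push and grip.
It fails at once if the loupe, the lens cap or the prism coupler is shifted by more than 25 mm (distance of any of loupe_mid, lens_cap_b_mid, prism_coupler_mid from where it was at the start of the episode above 0.025 m).
It also fails if it takes over 45 s, if anything falls off the work surface, if the arm or the gripper's body presses on something with over 40 N, if the wrist force passes 120 N, or if a joint passes its speed limit or range.

## Robot

A 6-joint arm with a two-finger parallel gripper is mounted at the origin on a cart in front of the work surface, level with it; the furniture and walls round the work are solid. World frame = base frame: x ahead of the robot, y to its left, z up, the work surface at z = 0. Lengths are in m, angles in rad, forces in N, time in s.
With the tool pointing down it reaches from about 0.375 to 0.925 m from the base axis. Payload 5.7 kg.
Tool frame: the origin (TCP) lies midway between the tips of the shut fingers; the grasp point (between the pads) lies env.grip_depth behind it (env.grip_depth is the distance from the TCP to the grasp point, in m); z points along the fingers, x is the direction in which the jaws open and shut, and the axes are right-handed (so a half turn about z gives the same grasp; the last joint's range is limited). The gripper opens to 85 mm and grips with 20 to 120 N. Pads are 22 mm wide; open, the fingers measure 114 mm over their backs; the gripper's body (76 mm by 85 mm) begins 54 mm behind the grasp point. The pads swing forward as they close: fully open they stand 13 mm farther back than shut.
Start: joints at [-1.276, 0.359, 1.51, -0, 1.272, -0.115], TCP at [0.239, -0.55, 0.231] pointing down, gripper open.
Joint ranges: [-2.97, 2.97], [-1.01, 2.36], [0.21, 2.38], [-0.96, 4.11], [0.2, 2.71], [-2.98, 2.98]. Speed limits (rad/s): [2.39, 2.39, 3.14, 3.14, 3.14, 3.14].

## Interface

Orientations are given as a rotation vector (axis times angle).
In Python, from rig import env gives the robot as it stands.
- The arm moves only by the shell command python3 -m creep 'ROWS' [FORCE]. ROWS is JSON, a list of rows, each an object of numbers: "grip": the closure, from 0 (fully open) to 1 (shut); "x", "y", "z": the shift along the tool's x, y, z in cm; "spin": the turn about the tool's z in degrees. A call has 1 to 20 rows; each row is the pose to reach, as a shift and turn from the pose measured when the call began, along the tool's axes at that moment; what a row does not reach only later rows make up. A row lasts 1/10 s, in which the tool goes at most 50 mm and 8.59 degrees, less where a joint would pass 70% of its speed; a pose out of reach is approached as far as the arm can. A call with a gripper value outside its range is refused whole. The fingers move at their own pace and stop on an object; FORCE is the grip in N (left out, the last holds). Time passes only in rows, so rows that repeat a pose let the fingers close. It gives the time, the measured TCP pose, the force and the opening at its end, in the units of the state.
- env.get_state(): the state, without advancing time (a new reading comes with each control period).
- env.grab_frame(name): name is "scene" or "top"; returns the picture (400x640x3 uint8, red, green, blue); there is no depth.
- env.camera_model(name): a dict with "fx", "fy", "cx", "cy" (pixels), "R" (3x3) and "t" (3): a world point X has camera coordinates R X + t. Camera axes: x right, y down, z forward; pixel columns grow to the right and rows downward; lengths in m; the calibration is good to about 2 mm. A picture is of the moment at which its call begins. camera_model takes no time and is no camera call.
- env.finish_job(): hands the job in, once; it reports no verdict.
The state is a dict: "time": time; "qpos": joint angles; "qd": joint speeds; "joint_torque": joint torques, N m; "tcp_pos": TCP position; "tcp_rot": TCP orientation; "force": force on the tool from outside, world axes, zero at the start; "wrist_torque": the same for the moment, N m; "grip_width": opening from 0.0 (shut) to 1.0 (fully open).
Only numpy, scipy, OpenCV 4.12 (cv2) and the standard library are available. Lean on these libraries where they do the work, as an engineer would, in place of code of your own. Each camera call takes 0.05 s, during which the arm holds its last target. There are 200 camera calls.

## Working session

There is one attempt and no reset: what is moved stays moved. The work goes in short steps, Python scripts to look and compute and a shell command to move; the robot and the scene stay as the last step left them, time stands still between calls to the robot, and variables do not carry over. Pictures are saved under pics/ and viewed, about 8 in all and at most 12, crops included, and the job is handed in when it is done.

```bash
ls; mkdir -p pics; python3 - <<'E'
from rig import env
import cv2,numpy as np
for n in("scene","top"):
    f=env.grab_frame(n);cv2.imwrite(f"pics/{n}0.png",f[:,:,::-1])
    c=env.camera_model(n);print(n,c)
print(env.get_state(),env.grip_depth)
E
```

```text
pics
scene {'fx': 425.41956700351284, 'fy': 425.41956700351284, 'cx': 315.4124055814762, 'cy': 199.8365664951717, 'R': array([[ 0.89071836,  0.45412477,  0.0197862 ],
       [ 0.33971488, -0.63613132, -0.69277034],
       [-0.30201755,  0.62378493, -0.72088679]]), 't': array([-0.47690681, -0.14919642,  1.38993491])}
top {'fx': 465.86179626853453, 'fy': 465.86179626853453, 'cx': 322.8111071557393, 'cy': 199.85659557646756, 'R': array([[-0.02764627, -0.99935626,  0.02286393],
       [-0.99106094,  0.0244161 , -0.13115666],
       [ 0.13051398, -0.02628554, -0.99109796]]), 't': array([-0.01410384,  0.53516565,  1.14247109])}
{'time': 0.1, 'qpos': array([-1.27608441e+00,  3.59473004e-01,  1.51132872e+00, -1.78173320e-06,
        1.27250279e+00, -1.15048514e-01]), 'qd': array([-0.00025913, -0.00158187, -0.00395091, -0.00109224, -0.00136635,
        0.00110941]), 'joint_torque': array([-4.35496131e-04, -5.28651989e+01, -2.79351211e+01, -1.48946433e-04,
        5.08464800e-03,  2.60473456e-05]), 'tcp_pos': array([ 0.23887429, -0.54972719,  0.23051209]), 'tcp_rot': array([-2.62601652e+00,  1.72242682e+00,  2.06529527e-03]), 'force': array([0.02493194, 0.04846643, 0.38526054]), 'wrist_torque': array([ 0.02756708, -0.04193387, -0.04348649]), 'grip_width': 1.001777453511465} 0.0187
```

View pics/scene0.png

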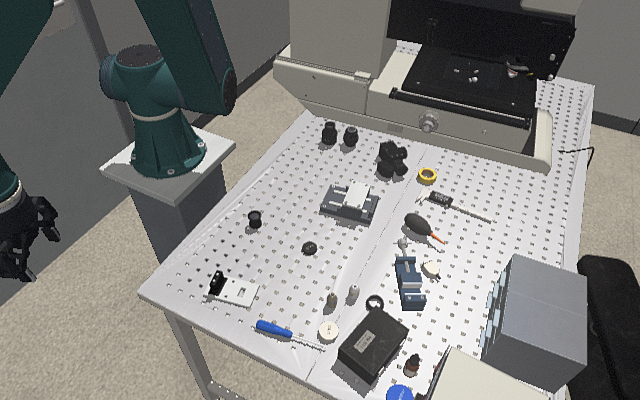

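View pics/top0.png

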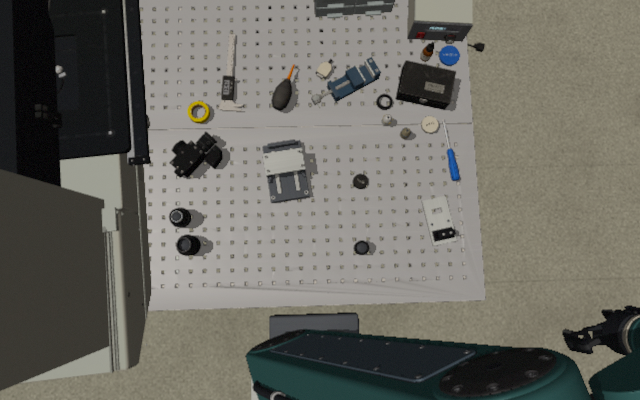

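The scene view shows the jig at (350,202) and the plate at (235,290) with its handle at (217,283). In the top view the jig is at (287,171), the plate at (440,220) and its handle at (443,235). The loupe is at (361,247) and the cap at (360,181). Next I'll enlarge crops of the plate and jig from both views.

```bash
python3 - <<'E'
import cv2,numpy as np
s=cv2.imread('pics/scene0.png');t=cv2.imread('pics/top0.png')
def c(i,x,y,w=66,h=50):
    r=cv2.resize(i[y:y+h,x:x+w],(396,300),interpolation=cv2.INTER_CUBIC)
    for k in range(0,w,10):
        cv2.putText(r,str(x+k),(k*6,8),0,.3,(0,0,255));cv2.line(r,(k*6,10),(k*6,14),(0,0,255))
    for k in range(0,h,10):
        cv2.putText(r,str(y+k),(0,k*6+4),0,.3,(0,0,255));cv2.line(r,(20,k*6),(25,k*6),(0,0,255))
    return r
cv2.imwrite('pics/crops.png',np.vstack([np.hstack([c(s,200,262),c(t,408,195)]),np.hstack([c(s,317,177),c(t,254,137,92,70)])]))
E
```

```text
(no output)
```

View pics/crops.png

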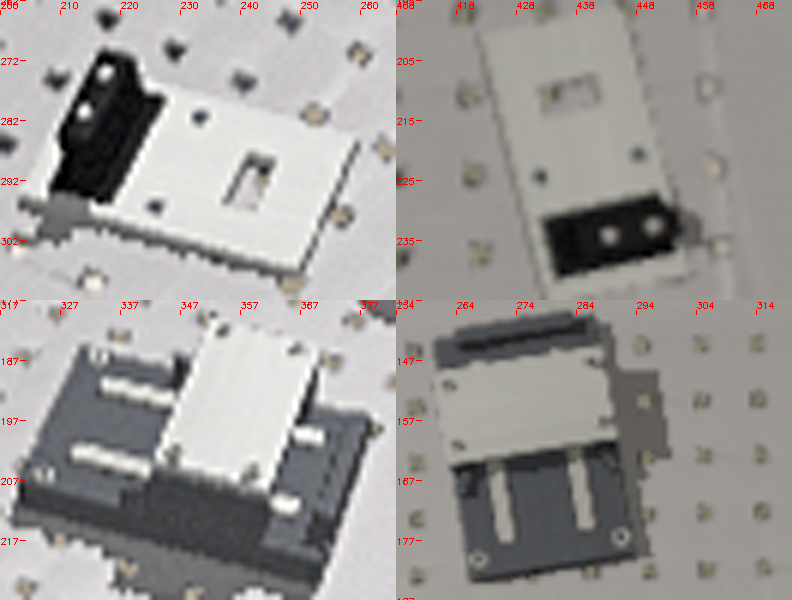

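```bash
cat > h.py <<'E'
from rig import env
import cv2,numpy as np
def P(n):
    c=env.camera_model(n);K=np.array([[c['fx'],0,c['cx']],[0,c['fy'],c['cy']],[0,0,1]])
    return K@np.c_[c['R'],c['t']]
def tri(s,t):
    X=cv2.triangulatePoints(P('scene'),P('top'),np.float64(s).T,np.float64(t).T);return (X[:3]/X[3]).T
def ray(n,px,z):
    M=P(n);u,v=px
    A=np.array([M[0]-u*M[2],M[1]-v*M[2]]);return np.linalg.solve(A[:,:2],-A[:,2]*z-A[:,3])
E
python3 - <<'E'
from h import *
np.set_printoptions(precision=4,suppress=True)
names="hS+ hS- slot hole+ hole- br+f br+r br-f br-r ba+f ba-f".split()
s=[(217.5,274),(214,280.5),(241.5,292.3),(233.3,281.5),(225.8,296.5),(354.2,182),(366.3,185),(345.8,202.5),(359,205.8),(333.3,186.2),(324.2,203)]
t=[(443.5,234.2),(451,232.5),(437,210.8),(432,224.5),(448.3,220.8),(268.4,171.1),(266.3,156.8),(302.6,165.5),(299.5,151.5),(273.05,197.4),(306,192.3)]
zz=[.044,.044,.008,.008,.008,.058,.058,.058,.058,.02,.02]
X=tri(s,t)
for n,a,b,x,z in zip(names,s,t,X,zz): print(n,x,ray('top',b,z),ray('scene',a,z))
# plate edges from top mask
f=cv2.imread('pics/top0.png')
for n,b in dict(cap=(360,181),loupe=(361,247)).items(): print(n,ray('top',b,.02))
E
```

```text
hS+ [ 0.4388 -0.3278  0.0438] [ 0.4395 -0.3272] [ 0.438  -0.3284]
hS- [ 0.4426 -0.3468  0.0442] [ 0.4432 -0.3464] [ 0.4416 -0.3472]
slot [ 0.5016 -0.3254  0.0061] [ 0.5023 -0.3243] [ 0.5013 -0.327 ]
hole+ [ 0.4666 -0.3099  0.0069] [ 0.4671 -0.3091] [ 0.4663 -0.3109]
hole- [ 0.4749 -0.353   0.0067] [ 0.4756 -0.3521] [ 0.4746 -0.3541]
br+f [0.6066 0.1058 0.0595] [0.6073 0.1062] [0.6057 0.107 ]
br+r [0.6427 0.1104 0.0601] [0.6438 0.1109] [0.6414 0.112 ]
br-f [0.6187 0.0203 0.059 ] [0.6195 0.0207] [0.6178 0.0207]
br-r [0.6552 0.0274 0.0573] [0.6555 0.0277] [0.6549 0.0263]
ba+f [0.5456 0.0982 0.0209] [0.5461 0.0986] [0.5447 0.0987]
ba-f [0.5556 0.014  0.0313] [0.5573 0.0141] [0.5512 0.0238]
cap [ 0.5833 -0.1258]
loupe [ 0.4139 -0.1219]
```

Two-view triangulation agrees with the stated heights: handle top 44 mm, bridge about 58 mm, slot-to-handle distance 62 mm. The plate yaw is about 11.1° and the jig yaw about 8°.

```bash
cat >> h.py <<'E'
from scipy.spatial.transform import Rotation as Rn
H0=np.array([.4407,-.3373]);JY=8.0;J0=np.array([.614,.0636])
def row(p,head):
    s=env.get_state();R=Rn.from_rotvec(s['tcp_rot']).as_matrix()
    d=R.T@(np.array(p)-s['tcp_pos'])*100
    h=np.degrees(np.arctan2(R[1,0],R[0,0]));sp=-((head-h+180)%360-180)
    print('tcp',s['tcp_pos'].round(4),'tilt',np.degrees(np.arccos(-R[2,2])).round(2),'head',h.round(2),'f',s['force'].round(1),'w',round(s['grip_width'],3),'t',s['time'])
    print('shift cm',d.round(2),'spin',sp.round(1))
def jig(x,y=0):
    a=np.radians(JY);return J0+[x*np.cos(a)-y*np.sin(a),x*np.sin(a)+y*np.cos(a)]
E
python3 - <<'E'
from h import *
row([*H0,.12],11.1)
# edges: base side lines from the top view for jig yaw
f=cv2.imread('pics/top0.png').astype(int).mean(2)
L=[]
for v in range(172,192):
    r=f[v,250:290]; g=np.diff(r); u=250+np.argmin(g)+.5
    L.append(ray('top',(u,v+.0),.02))
L=np.array(L);k=np.polyfit(L[:,0],L[:,1],1);print('left edge yaw',np.degrees(np.arctan(k[0])),(L[:,1]-np.polyval(k,L[:,0])).std())
E
```

```text
tcp [ 0.2389 -0.5497  0.2305] tilt 0.1 head -66.52 f [0.  0.  0.4] w 1.002 t 0.1
shift cm [-11.42 -26.97  11.08] spin -77.6
left edge yaw 11.875843253183337 0.010738035950010518
```

```bash
python3 -m creep '[{"x":-11.4,"y":-27,"z":11.1,"spin":-77.6,"grip":0},{"x":-11.4,"y":-27,"z":11.1,"spin":-77.6,"grip":0},{"x":-11.4,"y":-27,"z":11.1,"spin":-77.6,"grip":0},{"x":-11.4,"y":-27,"z":11.1,"spin":-77.6,"grip":0},{"x":-11.4,"y":-27,"z":11.1,"spin":-77.6,"grip":0},{"x":-11.4,"y":-27,"z":11.1,"spin":-77.6,"grip":0},{"x":-11.4,"y":-27,"z":11.1,"spin":-77.6,"grip":0},{"x":-11.4,"y":-27,"z":11.1,"spin":-77.6,"grip":0},{"x":-11.4,"y":-27,"z":11.1,"spin":-77.6,"grip":0},{"x":-11.4,"y":-27,"z":11.1,"spin":-77.6,"grip":0},{"x":-11.4,"y":-27,"z":11.1,"spin":-77.6,"grip":0},{"x":-11.4,"y":-27,"z":11.1,"spin":-77.6,"grip":0}]'
python3 - <<'E'
from h import *
row([*H0,.014],11.1)
f=env.grab_frame('scene')[:,:,::-1];g=env.grab_frame('top')[:,:,::-1]
cv2.imwrite('pics/above.png',np.hstack([cv2.resize(f[220:330,170:290],(400,367)),cv2.resize(g[170:280,380:500],(400,367))]))
# jig refine: left edge with smoothed image, colour: base dark vs bench light
t=cv2.imread('pics/top0.png').astype(float).mean(2)
for side in('L','R'):
  L=[]
  for v in range(174,190):
    if side=='L':
        r=t[v,255:277]; i=np.argmax(r<115); u=255+i-(115-r[i])/(r[i-1]-r[i]+1e-6)
        L.append(ray('top',(u,v),.02))
  if L:
    L=np.array(L);k=np.polyfit(L[:,0],L[:,1],1);print(np.degrees(np.arctan(k[0])),(L[:,1]-np.polyval(k,L[:,0])).round(4),L.mean(0))
E
```

```text
time: 1.3
tcp_pos: [0.4408, -0.3375, 0.1197]
tcp_rot: [-3.126, -0.298, 0.001]
force: [0.1, -1.3, 0.3]
grip_width: 1.001
tcp [ 0.4408 -0.3375  0.1197] tilt 0.11 head 10.89 f [ 0.1 -1.3  0.3] w 1.001 t 1.3
shift cm [-1.000e-02 -0.000e+00  1.057e+01] spin -0.2
-26.200412168836458 [-0.0109  0.0038  0.0269  0.0022 -0.0002 -0.0023 -0.0032 -0.0046 -0.0062
 -0.0085 -0.0105 -0.0119 -0.0137  0.0145  0.0136  0.011 ] [0.58783225 0.11799571]
```

View pics/above.png

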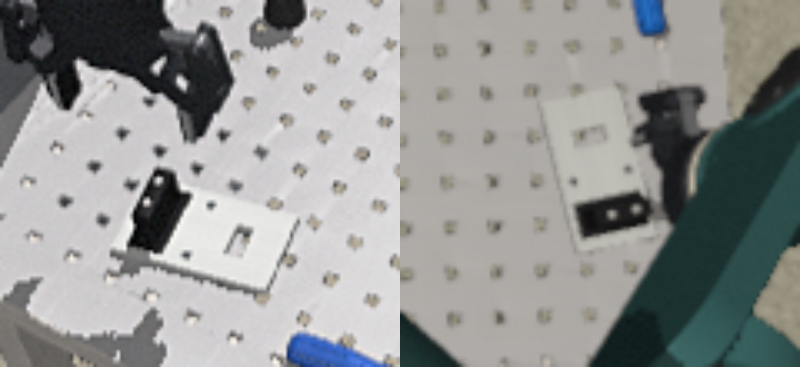

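The fingers stand above the handle, displaced only by parallax, and the plate has not moved. I'll descend and grip.

```bash
python3 -m creep '[{"z":4,"grip":0},{"z":8,"grip":0},{"z":9.5,"grip":0},{"z":10.4,"grip":0},{"z":10.6,"grip":0},{"z":10.6,"grip":1},{"z":10.6,"grip":1},{"z":10.6,"grip":1},{"z":10.6,"grip":1},{"z":10.6,"grip":1},{"z":10.6,"grip":1},{"z":10.6,"grip":1}]' 100
python3 -c "
from h import *
row([*H0,.064],11.1)"
```

```text
tcp [ 0.4409 -0.3376  0.1198] tilt 0.1 head 10.95 f [ 0.5 -0.5 -0.5] w 0.998 t 1.4
shift cm [-0.01 -0.02  5.58] spin -0.1validation failed for argument at $[0]...
```

The call was refused at row 0, probably because of missing fields. I'll give every field.

```bash
python3 -m creep '[{"x":0,"y":0,"z":4,"spin":0,"grip":0},{"x":0,"y":0,"z":8,"spin":0,"grip":0},{"x":0,"y":0,"z":9.5,"spin":0,"grip":0},{"x":0,"y":0,"z":10.4,"spin":0,"grip":0},{"x":0,"y":0,"z":10.6,"spin":0,"grip":0},{"x":0,"y":0,"z":10.6,"spin":0,"grip":1},{"x":0,"y":0,"z":10.6,"spin":0,"grip":1},{"x":0,"y":0,"z":10.6,"spin":0,"grip":1},{"x":0,"y":0,"z":10.6,"spin":0,"grip":1},{"x":0,"y":0,"z":10.6,"spin":0,"grip":1},{"x":0,"y":0,"z":10.6,"spin":0,"grip":1},{"x":0,"y":0,"z":10.6,"spin":0,"grip":1}]' 100
python3 -c "
from h import *
row([*H0,.064],11.1)"
```

```text
time: 2.6
tcp_pos: [0.4412, -0.3377, 0.0146]
tcp_rot: [-3.126, -0.3, -0.001]
force: [0.3, 0.7, 6.5]
grip_width: 0.17
tcp [ 0.4412 -0.3377  0.0146] tilt 0.05 head 10.95 f [0.3 0.7 6.5] w 0.17 t 2.6
shift cm [-0.04 -0.05 -4.94] spin -0.2
```

```bash
python3 -m creep '[{"x":0,"y":0,"z":-1,"spin":0,"grip":1},{"x":0,"y":0,"z":-3,"spin":0,"grip":1},{"x":0,"y":0,"z":-6,"spin":0,"grip":1},{"x":0,"y":0,"z":-8,"spin":0,"grip":1},{"x":0,"y":0,"z":-8.5,"spin":0,"grip":1},{"x":0,"y":0,"z":-8.5,"spin":0,"grip":1},{"x":0,"y":0,"z":-8.5,"spin":0,"grip":1}]'
python3 -c "
from h import *
row([*jig(-.145),.1],8)"
```

```text
time: 3.3
tcp_pos: [0.4405, -0.3371, 0.0988]
tcp_rot: [-3.125, -0.3, 0.001]
force: [0.1, -0.4, -3.2]
grip_width: 0.167
tcp [ 0.4405 -0.3371  0.0988] tilt 0.12 head 10.95 f [ 0.1 -0.4 -3.2] w 0.167 t 3.3
shift cm [ 10.17 -36.79  -0.05] spin 3.0
```

```bash
python3 -m creep '[{"x":1.2,"y":-4,"z":0,"spin":1,"grip":1},{"x":2.2,"y":-8,"z":0,"spin":2,"grip":1},{"x":3.3,"y":-12,"z":0,"spin":3,"grip":1},{"x":4.4,"y":-16,"z":0,"spin":3,"grip":1},{"x":5.5,"y":-20,"z":0,"spin":3,"grip":1},{"x":6.6,"y":-24,"z":0,"spin":3,"grip":1},{"x":7.7,"y":-28,"z":0,"spin":3,"grip":1},{"x":8.8,"y":-32,"z":0,"spin":3,"grip":1},{"x":9.6,"y":-35,"z":0,"spin":3,"grip":1},{"x":10.2,"y":-36.8,"z":0,"spin":3,"grip":1},{"x":10.2,"y":-36.8,"z":0,"spin":3,"grip":1},{"x":10.2,"y":-36.8,"z":0,"spin":3,"grip":1},{"x":10.2,"y":-36.8,"z":0,"spin":3,"grip":1}]'
python3 - <<'E'
from h import *
row([*jig(-.145),.049],8)
f=env.grab_frame('scene')[:,:,::-1];g=env.grab_frame('top')[:,:,::-1]
cv2.imwrite('pics/s2.png',f);cv2.imwrite('pics/t2.png',g)
def c(i,x,y,w=80,h=90,S=5):
    r=cv2.resize(i[y:y+h,x:x+w],(w*S,h*S),interpolation=cv2.INTER_CUBIC)
    for k in range(0,w,10): cv2.putText(r,str(x+k),(k*S,8),0,.3,(0,0,255));cv2.line(r,(k*S,10),(k*S,14),(0,0,255))
    for k in range(0,h,10): cv2.putText(r,str(y+k),(0,k*S+4),0,.3,(0,0,255));cv2.line(r,(20,k*S),(25,k*S),(0,0,255))
    return r
cv2.imwrite('pics/c2.png',np.hstack([c(f,300,150),c(g,250,140)]))
E
```

```text
time: 4.6
tcp_pos: [0.4702, 0.0428, 0.0989]
tcp_rot: [-3.132, -0.217, 0.003]
force: [0.9, -0.8, -3.0]
grip_width: 0.169
tcp [0.4702 0.0428 0.0989] tilt 0.17 head 7.92 f [ 0.9 -0.8 -3. ] w 0.169 t 4.6
shift cm [ 0.04 -0.04  4.99] spin -0.1
```

View pics/c2.png

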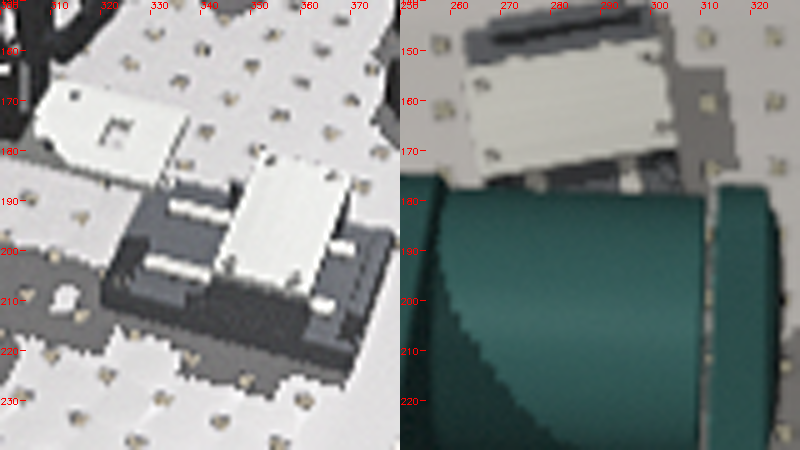

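The scene view shows the plate level, with its rear edge at (337,173)–(332,187), just short of the jig, and its slot at (323,176). The arm hides it in the top view. I'll check it numerically.

```bash
python3 - <<'E'
from h import *
def jf(p):
    a=np.radians(JY);d=np.array(p)-J0;return np.array([d[0]*np.cos(a)+d[1]*np.sin(a),-d[0]*np.sin(a)+d[1]*np.cos(a)]).round(4)
print('slot',jf(ray('scene',(323.3,176.3),.0922)),'want',jf([.5316,.0514]))
for p in((337.5,173.3),(332.5,187)): print('rear corner',jf(ray('scene',p,.0922)))
a=ray('scene',(320.3,212),0);b=ray('scene',(369,227.3),0);print('base bottom -y corners',jf(a),jf(b),np.degrees(np.arctan2(*(b-a)[::-1])))
# rails tops z=.024: ends in scene, front rails centre-line
for p in((333.5,190),(346,193.5),(328.5,201.8),(341.5,205.5),(367.5,199.2),(363,211.5)): print('rail',jf(ray('scene',p,.024)))
X=tri([(354.2,182),(366.3,185),(345.8,202.5),(359,205.8)],[(268.4,171.1),(266.3,156.8),(302.6,165.5),(299.5,151.5)]);print([jf(x[:2]) for x in X])
# top rails in top0 crop
for p in((274.5,175.9),(277.7,189.2),(292,163+6),(295.5,184.3)): pass
E
```

```text
slot [-0.0834  0.0008] want [-0.0833 -0.0006]
rear corner [-0.0495  0.0266]
rear corner [-0.0462 -0.0313]
base bottom -y corners [-0.0724 -0.0503] [ 0.0741 -0.0584] 4.851412396666998
rail [-0.0573  0.0253]
rail [-0.0186  0.024 ]
rail [-0.0565 -0.0256]
rail [-0.0172 -0.0267]
rail [0.0465 0.0232]
rail [ 0.0464 -0.0281]
[array([-0.0015,  0.0428]), array([0.0349, 0.0424]), array([-0.0013, -0.0435]), array([ 0.0358, -0.0416])]
```

```bash
cat >> h.py <<'E'
HD=7.5;ZU=.0146
def sg(xs,zs,y=-.001,show=True):
    a=np.radians(HD);h=jig(xs,y)-.062*np.array([np.cos(a),np.sin(a)])
    s=env.get_state();R=Rn.from_rotvec(s['tcp_rot']).as_matrix()
    p=s['tcp_pos'][:2]+.062*R[:2,0];b=np.radians(JY);d=p-J0
    print('slot now jig x %.1f y %.1f z %.1f mm'%(1e3*(d[0]*np.cos(b)+d[1]*np.sin(b)),1e3*(-d[0]*np.sin(b)+d[1]*np.cos(b)),1e3*(s['tcp_pos'][2]-ZU)),'torque',s['wrist_torque'].round(2))
    row([*h,zs+ZU],HD)
E
python3 -c "
from h import *
sg(-.083,.0355);sg(-.01,.0355)"
```

```text
slot now jig x -83.1 y -0.9 z 84.6 mm torque [-0.07  0.09  0.02]
tcp [0.4705 0.0426 0.0992] tilt 0.14 head 7.88 f [ 0.  -0.1 -2.2] w 0.169 t 4.7
shift cm [ 0.01 -0.02  4.91] spin 0.4
slot now jig x -83.1 y -0.9 z 84.6 mm torque [-0.07  0.09  0.02]
tcp [0.4705 0.0426 0.0992] tilt 0.14 head 7.88 f [ 0.  -0.1 -2.2] w 0.169 t 4.7
shift cm [ 7.31 -0.04  4.9 ] spin 0.4
```

```bash
python3 -m creep '[{"x":0,"y":0,"z":2,"spin":0.4,"grip":1},{"x":0,"y":0,"z":4,"spin":0.4,"grip":1},{"x":0,"y":0,"z":4.9,"spin":0.4,"grip":1},{"x":0,"y":0,"z":4.9,"spin":0.4,"grip":1},{"x":1,"y":0,"z":4.9,"spin":0.4,"grip":1},{"x":2,"y":0,"z":4.9,"spin":0.4,"grip":1},{"x":3,"y":0,"z":4.9,"spin":0.4,"grip":1},{"x":3.3,"y":0,"z":4.9,"spin":0.4,"grip":1},{"x":3.3,"y":0,"z":4.9,"spin":0.4,"grip":1}]'
python3 - <<'E'
from h import *
f=env.grab_frame('scene')[:,:,::-1]
cv2.imwrite('pics/s3.png',cv2.resize(f[150:235,290:390],(700,595),interpolation=cv2.INTER_CUBIC))
sg(-.01,.0355)
E
```

```text
time: 5.6
tcp_pos: [0.5044, 0.0473, 0.0506]
tcp_rot: [-3.133, -0.205, -0.0]
force: [0.4, 0.6, -2.9]
grip_width: 0.167
slot now jig x -49.9 y -1.2 z 35.7 mm torque [-0.04  0.09  0.  ]
tcp [0.5033 0.0474 0.0503] tilt 0.14 head 7.49 f [-0.3 -0.6 -2. ] w 0.169 t 5.65
shift cm [ 3.99 -0.06  0.02] spin -0.0
```

View pics/s3.png

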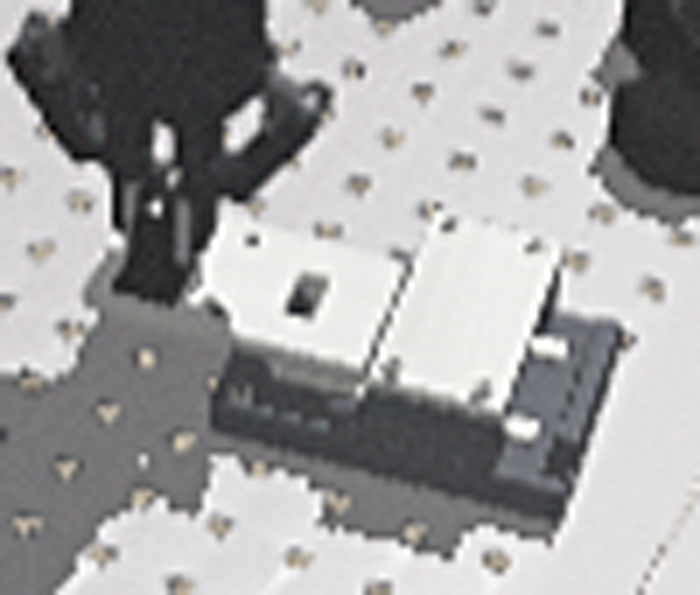

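The plate's rear edge is parallel to the bridge front, right at the mouth, and level. I'll feed it in.

```bash
python3 -m creep '[{"x":0.8,"y":-0.05,"z":0,"spin":0,"grip":1},{"x":1.6,"y":-0.05,"z":0,"spin":0,"grip":1},{"x":2.4,"y":-0.05,"z":0,"spin":0,"grip":1}]'
python3 -c "
from h import *
sg(-.01,.0355)"
python3 -m creep '[{"x":0.8,"y":0,"z":0,"spin":0,"grip":1},{"x":1.6,"y":0,"z":0,"spin":0,"grip":1},{"x":1.6,"y":0,"z":0,"spin":0,"grip":1},{"x":1.6,"y":0,"z":0,"spin":0,"grip":1}]'
python3 -c "
from h import *
sg(-.008,.0285)"
```

```text
time: 5.95
tcp_pos: [0.528, 0.0511, 0.0504]
tcp_rot: [-3.133, -0.205, 0.001]
force: [0.6, -0.3, -2.4]
grip_width: 0.176
slot now jig x -24.9 y -1.0 z 35.8 mm torque [-0.02  0.03 -0.01]
tcp [0.528  0.0511 0.0504] tilt 0.12 head 7.49 f [ 0.6 -0.3 -2.4] w 0.176 t 5.95
shift cm [ 1.49 -0.01  0.03] spin -0.0
time: 6.35
tcp_pos: [0.5438, 0.0532, 0.0502]
tcp_rot: [-3.133, -0.205, 0.002]
force: [0.4, 0.2, -3.4]
grip_width: 0.17
slot now jig x -9.0 y -1.1 z 35.6 mm torque [0.   0.07 0.04]
tcp [0.5438 0.0532 0.0502] tilt 0.13 head 7.5 f [ 0.4  0.2 -3.4] w 0.17 t 6.35
shift cm [ 0.1  -0.    0.71] spin -0.0
```

No lateral contact. Now I'll lower it onto the pin in small steps.

```bash
python3 -m creep '[{"x":0,"y":0,"z":0.3,"spin":0,"grip":1},{"x":0,"y":0,"z":0.55,"spin":0,"grip":1},{"x":0,"y":0,"z":0.55,"spin":0,"grip":1},{"x":0,"y":0,"z":0.55,"spin":0,"grip":1}]'
python3 -m creep '[{"x":0,"y":0,"z":0.1,"spin":0,"grip":1},{"x":0,"y":0,"z":0.1,"spin":0,"grip":1},{"x":0,"y":0,"z":0.1,"spin":0,"grip":1}]'
python3 -m creep '[{"x":0,"y":0,"z":0.1,"spin":0,"grip":1},{"x":0,"y":0,"z":0.1,"spin":0,"grip":1},{"x":0,"y":0,"z":0.1,"spin":0,"grip":1}]'
python3 -c "
from h import *
sg(-.008,.0285)"
```

```text
time: 6.75
tcp_pos: [0.5434, 0.0532, 0.0445]
tcp_rot: [-3.133, -0.205, 0.003]
force: [-0.3, -0.4, -3.3]
grip_width: 0.17
time: 7.05
tcp_pos: [0.5436, 0.0532, 0.0437]
tcp_rot: [-3.133, -0.205, 0.002]
force: [0.2, 0.1, -2.3]
grip_width: 0.169
time: 7.35
tcp_pos: [0.5435, 0.0532, 0.043]
tcp_rot: [-3.133, -0.205, 0.002]
force: [-2.8, -0.3, 3.6]
grip_width: 0.17
slot now jig x -9.2 y -1.1 z 28.4 mm torque [-0.01 -0.09 -0.03]
tcp [0.5435 0.0532 0.043 ] tilt 0.13 head 7.5 f [-2.8 -0.3  3.6] w 0.17 t 7.35
shift cm [ 0.12 -0.01 -0.01] spin -0.0
```

Contact came at z≈28.4 (about +6 N), so the plate is riding on the pin. I'll slide forward with a light push.

```bash
cat > st.sh <<'E'
python3 -c "
from h import *
sg(.015,.0285)" | head -2
E
python3 -m creep '[{"x":0.3,"y":0,"z":0.02,"spin":0,"grip":1},{"x":0.6,"y":0,"z":0.02,"spin":0,"grip":1},{"x":0.6,"y":0,"z":0.05,"spin":0,"grip":1}]'; sh st.sh
python3 -m creep '[{"x":0.1,"y":0,"z":0.05,"spin":0,"grip":1},{"x":0.3,"y":0,"z":0.05,"spin":0,"grip":1},{"x":0.3,"y":0,"z":0.05,"spin":0,"grip":1}]'; sh st.sh
```

```text
time: 7.65
tcp_pos: [0.55, 0.054, 0.0428]
tcp_rot: [-3.133, -0.205, 0.001]
force: [-2.4, 0.9, 5.0]
grip_width: 0.168
slot now jig x -2.7 y -1.1 z 28.2 mm torque [ 0.11 -0.14  0.06]
tcp [0.55   0.054  0.0428] tilt 0.11 head 7.5 f [-2.4  0.9  5. ] w 0.168 t 7.65
time: 7.95
tcp_pos: [0.5522, 0.0544, 0.0427]
tcp_rot: [-3.133, -0.206, 0.003]
force: [-5.2, -1.5, 7.6]
grip_width: 0.17
slot now jig x -0.5 y -1.1 z 28.1 mm torque [0.03 0.13 0.02]
tcp [0.5522 0.0544 0.0427] tilt 0.15 head 7.51 f [-5.2 -1.5  7.6] w 0.17 t 7.95
```

```bash
python3 -m creep '[{"x":0.1,"y":0,"z":0.05,"spin":0,"grip":1},{"x":0.2,"y":0,"z":0.05,"spin":0,"grip":1},{"x":0.2,"y":0,"z":0.05,"spin":0,"grip":1}]'|sed -n '2p;4p'; sh st.sh|head -1
python3 -m creep '[{"x":0.1,"y":0,"z":0.05,"spin":0,"grip":1},{"x":0.2,"y":0,"z":0.05,"spin":0,"grip":1},{"x":0.2,"y":0,"z":0.05,"spin":0,"grip":1}]'|sed -n '2p;4p'; sh st.sh|head -1
```

```text
tcp_pos: [0.5527, 0.0546, 0.0426]
force: [-7.4, -2.0, 10.5]
slot now jig x 0.1 y -0.9 z 28.0 mm torque [-0.13  0.33 -0.05]
tcp_pos: [0.553, 0.0546, 0.0427]
force: [-9.6, -1.9, 13.1]
slot now jig x 0.3 y -0.9 z 28.1 mm torque [-0.14  0.39 -0.07]
```

It's sticking under friction (Fx/Fz ≈ 0.6), so I'll ease the downward push and keep sliding.

```bash
python3 -m creep '[{"x":0,"y":0,"z":-0.1,"spin":0,"grip":1},{"x":0.1,"y":0,"z":-0.1,"spin":0,"grip":1},{"x":0.2,"y":0,"z":-0.1,"spin":0,"grip":1}]'|sed -n '2p;4p'; sh st.sh|head -1
python3 -m creep '[{"x":0.1,"y":0,"z":0.02,"spin":0,"grip":1},{"x":0.2,"y":0,"z":0.02,"spin":0,"grip":1},{"x":0.2,"y":0,"z":0.02,"spin":0,"grip":1}]'|sed -n '2p;4p'; sh st.sh|head -1
```

```text
tcp_pos: [0.5544, 0.0549, 0.0436]
force: [-4.3, -0.1, 5.2]
slot now jig x 1.8 y -0.9 z 29.0 mm torque [-0.07  0.28  0.  ]
tcp_pos: [0.556, 0.0551, 0.0434]
force: [-3.6, -0.8, 6.1]
slot now jig x 3.4 y -0.8 z 28.8 mm torque [-0.06  0.22  0.  ]
```

```bash
for i in 1; do :; done
python3 -m creep '[{"x":0.1,"y":0,"z":0,"spin":0,"grip":1},{"x":0.2,"y":0,"z":0,"spin":0,"grip":1},{"x":0.2,"y":0,"z":0,"spin":0,"grip":1}]'|sed -n '2p;4p'; sh st.sh|head -1
python3 -m creep '[{"x":0.1,"y":0,"z":0.02,"spin":0,"grip":1},{"x":0.2,"y":0,"z":0.02,"spin":0,"grip":1},{"x":0.2,"y":0,"z":0.02,"spin":0,"grip":1}]'|sed -n '2p;4p'; sh st.sh|head -1
python3 -m creep '[{"x":0.1,"y":0,"z":0.02,"spin":0,"grip":1},{"x":0.2,"y":0,"z":0.02,"spin":0,"grip":1},{"x":0.2,"y":0,"z":0.02,"spin":0,"grip":1}]'|sed -n '2p;4p'; sh st.sh|head -1
```

```text
tcp_pos: [0.5576, 0.0554, 0.0436]
force: [-4.6, -1.2, 6.1]
slot now jig x 5.0 y -0.8 z 29.0 mm torque [0.   0.24 0.08]
tcp_pos: [0.5589, 0.0556, 0.0435]
force: [-5.5, -0.8, 7.1]
slot now jig x 6.3 y -0.8 z 28.9 mm torque [-0.07  0.25 -0.02]
tcp_pos: [0.5601, 0.0558, 0.0435]
force: [-6.5, 0.4, 8.3]
slot now jig x 7.5 y -0.7 z 28.9 mm torque [-0.04  0.3  -0.04]
```

```bash
python3 -m creep '[{"x":0.1,"y":0,"z":-0.04,"spin":0,"grip":1},{"x":0.2,"y":0,"z":-0.04,"spin":0,"grip":1},{"x":0.2,"y":0,"z":-0.02,"spin":0,"grip":1}]'|sed -n '2p;4p'; sh st.sh|head -1
python3 -m creep '[{"x":0.1,"y":0,"z":0,"spin":0,"grip":1},{"x":0.2,"y":0,"z":0,"spin":0,"grip":1},{"x":0.2,"y":0,"z":0,"spin":0,"grip":1}]'|sed -n '2p;4p'; sh st.sh|head -1
python3 -m creep '[{"x":0.1,"y":0,"z":0,"spin":0,"grip":1},{"x":0.2,"y":0,"z":0,"spin":0,"grip":1},{"x":0.2,"y":0,"z":0,"spin":0,"grip":1}]'|sed -n '2p;4p'; sh st.sh|head -1
```

```text
tcp_pos: [0.5621, 0.0562, 0.0438]
force: [-4.0, -1.0, 7.3]
slot now jig x 9.6 y -0.6 z 29.2 mm torque [ 0.01  0.19 -0.01]
tcp_pos: [0.5638, 0.0564, 0.0438]
force: [-5.2, -0.2, 6.9]
slot now jig x 11.3 y -0.6 z 29.2 mm torque [-0.03  0.23 -0.02]
tcp_pos: [0.5655, 0.0567, 0.0439]
force: [-4.9, -0.2, 6.7]
slot now jig x 13.0 y -0.5 z 29.3 mm torque [-0.05  0.26  0.01]
```

```bash
python3 -m creep '[{"x":0.1,"y":0,"z":0,"spin":0,"grip":1},{"x":0.2,"y":0,"z":0,"spin":0,"grip":1},{"x":0.2,"y":0,"z":0,"spin":0,"grip":1}]'|sed -n '2p;4p'; sh st.sh|head -1
python3 -m creep '[{"x":0.1,"y":0,"z":0,"spin":0,"grip":1},{"x":0.2,"y":0,"z":0,"spin":0,"grip":1},{"x":0.2,"y":0,"z":0,"spin":0,"grip":1}]'|sed -n '2p;4p'; sh st.sh|head -1
python3 -m creep '[{"x":0.1,"y":0,"z":0,"spin":0,"grip":1},{"x":0.2,"y":0,"z":0,"spin":0,"grip":1},{"x":0.2,"y":0,"z":0,"spin":0,"grip":1}]'|sed -n '2p;4p'; sh st.sh|head -1
```

```text
tcp_pos: [0.5671, 0.057, 0.0439]
force: [-5.0, -0.9, 5.5]
slot now jig x 14.7 y -0.5 z 29.3 mm torque [-0.06  0.32 -0.01]
tcp_pos: [0.5688, 0.0573, 0.044]
force: [-4.7, -0.4, 4.9]
slot now jig x 16.4 y -0.4 z 29.4 mm torque [-0.06  0.35 -0.03]
tcp_pos: [0.5706, 0.0576, 0.0438]
force: [-3.5, -0.6, 4.3]
slot now jig x 18.2 y -0.4 z 29.2 mm torque [-0.03  0.28 -0.01]
```

```bash
python3 -m creep '[{"x":0.1,"y":0,"z":0.03,"spin":0,"grip":1},{"x":0.2,"y":0,"z":0.03,"spin":0,"grip":1},{"x":0.2,"y":0,"z":0.03,"spin":0,"grip":1}]'|sed -n '2p;4p'; sh st.sh|head -1
python3 -m creep '[{"x":0.1,"y":0,"z":0.03,"spin":0,"grip":1},{"x":0.2,"y":0,"z":0.03,"spin":0,"grip":1},{"x":0.2,"y":0,"z":0.03,"spin":0,"grip":1}]'|sed -n '2p;4p'; sh st.sh|head -1
```

```text
tcp_pos: [0.5734, 0.0579, 0.0431]
force: [0.4, -0.1, -3.0]
slot now jig x 21.0 y -0.5 z 28.5 mm torque [-0.01  0.01 -0.  ]
tcp_pos: [0.5756, 0.0582, 0.0425]
force: [0.1, -0.6, -2.6]
slot now jig x 23.3 y -0.5 z 27.9 mm torque [-0.04  0.08  0.  ]
```

The support vanished at slot x≈20, which puts the pin at about 24 mm. The slot is now nearly centred over it at 23.3 mm, so I'll lower.

```bash
python3 -m creep '[{"x":0.05,"y":0,"z":0.1,"spin":0,"grip":1},{"x":0.05,"y":0,"z":0.2,"spin":0,"grip":1},{"x":0.05,"y":0,"z":0.3,"spin":0,"grip":1},{"x":0.05,"y":0,"z":0.3,"spin":0,"grip":1},{"x":0.05,"y":0,"z":0.3,"spin":0,"grip":1}]'|sed -n '2p;4p'; sh st.sh|head -1
```

```text
tcp_pos: [0.5762, 0.0583, 0.0398]
force: [-1.8, -0.3, 0.1]
slot now jig x 23.8 y -0.5 z 25.2 mm torque [-0.04 -0.06  0.02]
```

```bash
python3 -m creep '[{"x":0,"y":0,"z":0.1,"spin":0,"grip":1},{"x":0,"y":0,"z":0.15,"spin":0,"grip":1},{"x":0,"y":0,"z":0.15,"spin":0,"grip":1}]'|sed -n '2p;4p'; sh st.sh|head -1
python3 -m creep '[{"x":0,"y":0,"z":0.1,"spin":0,"grip":1},{"x":0,"y":0,"z":0.15,"spin":0,"grip":1},{"x":0,"y":0,"z":0.15,"spin":0,"grip":1}]'|sed -n '2p;4p'; sh st.sh|head -1
```

```text
tcp_pos: [0.5761, 0.0583, 0.0384]
force: [-1.7, 0.2, 1.4]
slot now jig x 23.7 y -0.5 z 23.8 mm torque [-0.04 -0.04 -0.01]
tcp_pos: [0.5761, 0.0583, 0.0369]
force: [-2.0, 0.2, 4.5]
slot now jig x 23.7 y -0.4 z 22.3 mm torque [-0.01 -0.01  0.01]
```

```bash
python3 -m creep '[{"x":0,"y":0,"z":0.1,"spin":0,"grip":1},{"x":0,"y":0,"z":0.2,"spin":0,"grip":1},{"x":0,"y":0,"z":0.2,"spin":0,"grip":1}]'|sed -n '2p;4p'; sh st.sh|head -1
python3 -m creep '[{"x":0,"y":0,"z":0.1,"spin":0,"grip":1},{"x":0,"y":0,"z":0.15,"spin":0,"grip":1},{"x":0,"y":0,"z":0.15,"spin":0,"grip":1}]'|sed -n '2p;4p'; sh st.sh|head -1
```

```text
tcp_pos: [0.576, 0.0583, 0.0353]
force: [-6.2, 0.6, 8.7]
slot now jig x 23.6 y -0.4 z 20.7 mm torque [ 0.03 -0.05  0.04]
tcp_pos: [0.5759, 0.0583, 0.0348]
force: [-6.8, -0.3, 14.6]
slot now jig x 23.5 y -0.4 z 20.2 mm torque [ 0.03 -0.12 -0.03]
```

```bash
python3 -m creep '[{"x":-0.06,"y":0,"z":0.05,"spin":0,"grip":1},{"x":-0.06,"y":0,"z":0.15,"spin":0,"grip":1},{"x":-0.06,"y":0,"z":0.15,"spin":0,"grip":1},{"x":-0.06,"y":0,"z":0.15,"spin":0,"grip":1}]'|sed -n '2p;4p'; sh st.sh
python3 - <<'E'
from h import *
f=env.grab_frame('scene')[:,:,::-1];cv2.imwrite('pics/s4raw.png',f)
cv2.imwrite('pics/s4.png',cv2.resize(f[160:230,305:390],(765,600),interpolation=cv2.INTER_CUBIC))
E
```

```text
tcp_pos: [0.5759, 0.0582, 0.0347]
force: [-5.8, 0.1, 15.8]
slot now jig x 23.5 y -0.5 z 20.1 mm torque [ 0.08 -0.13 -0.01]
tcp [0.5759 0.0582 0.0347] tilt 0.76 head 7.58 f [-5.8  0.1 15.8] w 0.171 t 14.55
```

View pics/s4.png

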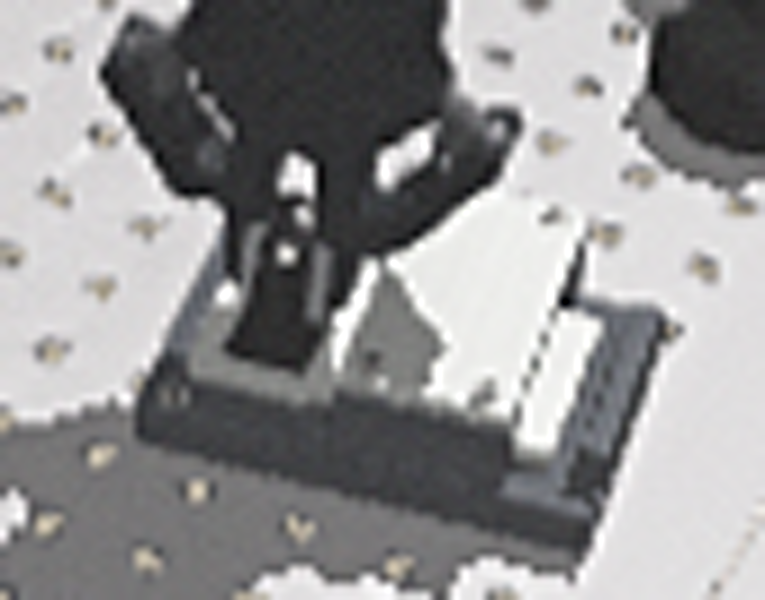

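The plate now sits low, with its rear end out behind the bridge (rear corners at scene px ~(372,197) and (366,214)). I'll check the tool tilt direction and the plate rear height.

```bash
python3 - <<'E'
from h import *
def jf(p):
    a=np.radians(JY);d=np.array(p)-J0;return (1e3*np.array([d[0]*np.cos(a)+d[1]*np.sin(a),-d[0]*np.sin(a)+d[1]*np.cos(a)])).round(1)
for p in((372,197.1),(366.3,213.2)):
    print([ (z,jf(ray('scene',p,z))) for z in(.026,.028,.031)])
print('base rear+y corner',jf(ray('scene',(379.2,196.4),.02)))
s=env.get_state();R=Rn.from_rotvec(s['tcp_rot']).as_matrix();print('tool z',R[:,2].round(4),'x',R[:,0].round(4),s['force'],s['wrist_torque'])
c=env.camera_model('scene');print('cam',-c['R'].T@c['t'])
E
```

```text
[(0.026, array([57., 34.])), (0.028, array([57.3, 32. ])), (0.031, array([57.7, 29. ]))]
[(0.026, array([ 57., -33.])), (0.028, array([ 57.3, -34.9])), (0.031, array([ 57.6, -37.6]))]
base rear+y corner [75.5 50. ]
tool z [-1.310e-02  8.000e-04 -9.999e-01] x [ 0.9912  0.1319 -0.0129] [-6.27297698  0.50481039 16.12389454] [ 0.08381422 -0.14071719 -0.00692531]
cam [ 0.89525863 -0.74535377  0.90806304]
```

The rear edge fits z≈28 mm, level within the reading error. The tool pitched 0.75° as the base levelled the plate. I'll press somewhat harder and watch whether it settles.

```bash
python3 -m creep '[{"x":0,"y":0,"z":0.15,"spin":0,"grip":1},{"x":0,"y":0,"z":0.25,"spin":0,"grip":1},{"x":0,"y":0,"z":0.25,"spin":0,"grip":1},{"x":0,"y":0,"z":0.25,"spin":0,"grip":1}]' 100|sed -n '2p;4p'; sh st.sh
python3 -m creep '[{"x":0,"y":0,"z":0.25,"spin":0,"grip":1},{"x":0,"y":0,"z":0.25,"spin":0,"grip":1},{"x":0,"y":0,"z":0.25,"spin":0,"grip":1},{"x":0,"y":0,"z":0.25,"spin":0,"grip":1}]'|sed -n '2p;4p'; sh st.sh
```

```text
tcp_pos: [0.5759, 0.0582, 0.0346]
force: [-9.2, -0.7, 26.5]
slot now jig x 23.5 y -0.4 z 20.0 mm torque [-0.01  0.5   0.04]
tcp [0.5759 0.0582 0.0346] tilt 0.7 head 7.59 f [-9.2 -0.7 26.5] w 0.171 t 15.0
tcp_pos: [0.5759, 0.0582, 0.0346]
force: [-11.0, -0.5, 27.5]
slot now jig x 23.5 y -0.4 z 20.0 mm torque [-0.07  0.61  0.02]
tcp [0.5759 0.0582 0.0346] tilt 0.63 head 7.59 f [-11.   -0.5  27.5] w 0.167 t 15.4
```

It has bottomed at z=20.0 mm. I'll loosen the grip briefly while pressing so that any pitch left in the grasp settles, then tighten again.

```bash
python3 -m creep '[{"x":-0.03,"y":0,"z":0.2,"spin":0,"grip":1},{"x":-0.03,"y":0,"z":0.2,"spin":0,"grip":1},{"x":-0.03,"y":0,"z":0.2,"spin":0,"grip":1},{"x":-0.03,"y":0,"z":0.2,"spin":0,"grip":1}]' 45|sed -n '2p;4,5p'; sh st.sh
python3 -m creep '[{"x":-0.03,"y":0,"z":0.2,"spin":0,"grip":1},{"x":-0.03,"y":0,"z":0.2,"spin":0,"grip":1},{"x":-0.03,"y":0,"z":0.2,"spin":0,"grip":1},{"x":-0.03,"y":0,"z":0.2,"spin":0,"grip":1}]' 100|sed -n '2p;4,5p'; sh st.sh
python3 - <<'E'
from h import *
f=env.grab_frame('scene')[:,:,::-1]
cv2.imwrite('pics/s5.png',np.vstack([cv2.resize(i[180:215,340:385],(630,290),interpolation=cv2.INTER_CUBIC) for i in(cv2.imread('pics/s4raw.png'),f)]))
s=env.get_state();print(Rn.from_rotvec(s['tcp_rot']).as_matrix()[:,0].round(4),s['force'])
E
```

```text
tcp_pos: [0.5759, 0.0583, 0.0346]
force: [-8.6, 0.1, 21.8]
grip_width: 0.173
slot now jig x 23.5 y -0.4 z 20.0 mm torque [0.05 0.29 0.08]
tcp [0.5759 0.0583 0.0346] tilt 0.55 head 7.6 f [-8.6  0.1 21.8] w 0.173 t 15.8
tcp_pos: [0.5759, 0.0582, 0.0346]
force: [-8.3, -0.3, 22.1]
grip_width: 0.167
slot now jig x 23.5 y -0.5 z 20.0 mm torque [ 0.03  0.44 -0.03]
tcp [0.5759 0.0582 0.0346] tilt 0.47 head 7.6 f [-8.3 -0.3 22.1] w 0.167 t 16.2
[ 0.9912  0.1322 -0.0081] [-9.15009778 -0.56057805 22.51363578]
```

View pics/s5.png

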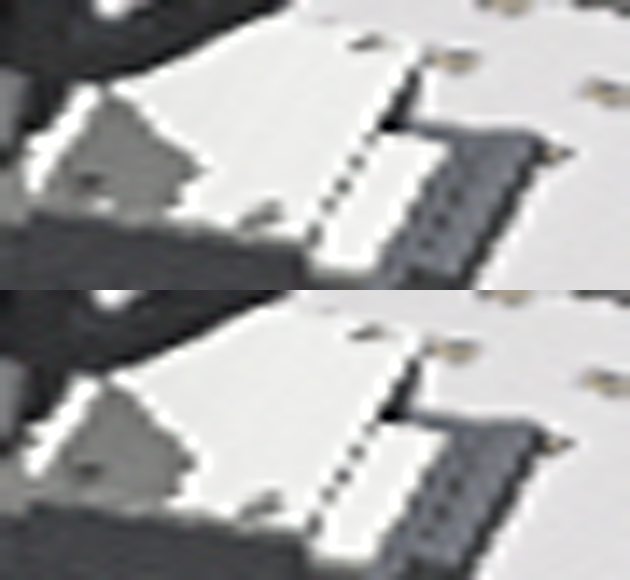

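The two pictures are identical, with the plate flat behind the bridge. Force is steady at about 22 N down and the grip is firm, so I'll hand in.

```bash
python3 -c "
from h import *
print(env.finish_job())
sg(.015,.02)"
```

```text
the job is handed in; nothing more can be done
None
the job is handed in; nothing more can be done
```

The plate is on the jig with its slot over the pin, pressed down and still gripped. I handed the job in at about 16 s; no verdict was reported.

**What I did:**
- I gripped the handle at 100 N, lifted the plate and fed it under the bridge at z≈35 mm without touching the sides.
- I rode it along the pin's top with a light push until the support vanished at slot x≈20 mm. That puts the pin at about jig x = +24 mm.
- I lowered it over the pin and pressed it down against the rails.

**Last checks:**
- **Position:** worked out from the arm's own pose, the slot is at jig x≈23.5 mm, y≈-0.5 mm, and its underside at 20.0 mm. It would go no lower when pushed harder.
- **Force:** about 22 N pushing up on the tool, with the grip stopped on the handle.
- **Level:** the plate's rear edge measured about 27–28 mm high in the camera, which matches a flat plate. A picture resolves only about 1.5 mm there, so tilt is checked only to about 0.015–0.02 rad.

**Checks that disagreed or were not made:**
- The tool itself stayed pitched by about 0.5°.
- About 9 N of sideways load remained along x. It is probably friction, or the slot wall against the pin.
- Jig yaw estimates ranged from about 5 to 9°. I used 7.5–8°, and the two attempts to fit the base edge gave nothing usable.
- I could not read the rails' travel directly.
- I did not measure the loupe, cap and prism coupler again at the end; the planned path kept clear of them.

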